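Press a dice chest's end board home in a trigger bar clamp

TASK

One end board of the open walnut dice chest still stands proud of its finger joints. Stand the chest on the board between the jaws of the bar clamp, long side along the bar, let go, and pump the clamp's trigger until the end board is pressed fully home; then pull the release lever to slide the moving jaw all the way back to its stop, and set the chest upright in the upper of the two green storage tiers and let go. Do not drop the chest, and leave the tumbler, the dragon, the coaster and its die where they are.

Things in the scene. Friction and masses are not known exactly. Their poses are not given: they have to be found in the camera images.
- clamp: Trigger bar clamp lying on its side, fixed on a plywood board 280 (y) x 166 (x) x 12 mm high that does not move. Origin: centre of the board's underside. +x: from the handle towards the jaw tips; +y: along the bar from fixed to moving jaw; z up. Steel bar 20 wide, 6 thick along y at x = -36, z = 31 mm. Tops of jaws, housing, handle at z = 45 to 50. The chest stands on the board's top, z = 12.
- fixed_face (a point): Middle of the fixed jaw's flat rubber pad, 44 (x) x 34 mm (z), facing +y of the clamp; clamp frame x = 34, y = -98, z = 31 mm. The space between the pads is open above and at the +x end; the bar's edge is 60 mm towards -x from the pads' middle.
- moving_face (a point): Middle of the moving jaw's equal pad, facing -y of the clamp; clamp frame x = 34, y = 32 mm minus joint jaw, z = 31. The pads are 130 mm apart minus joint jaw.
- jaw_pad: The moving jaw's rubber pad (44 x 34 x 8 mm), which swivels a few degrees. Its origin is the middle of the pad's back, 8 mm behind point moving_face.
- jaw (a joint): Moving jaw with its handle, trigger and lever, along the bar: 0 = fully back at its stop; grows (m) as it advances along -y of the clamp towards the fixed jaw, up to 0.060. Toothed bar, pitch 4 mm: pawls hold the jaw from going back unless the release lever is pulled. About 6 N of sliding friction.
- handle_mid (a point): Middle of the black pistol handle, a straight bar 22 thick (y), 28 high (z 17 to 45), 100 mm long in clamp x (-166 to -66). It sticks out past the board's near edge (x = -82), over the bare shelf. Moves with the jaw: clamp frame x = -116, y = 80 mm minus joint jaw.
- trigger (a joint): Grey trigger on the fixed-jaw side of the handle, hinged on the jaw: 0 = rest, 0.23 rad = fully squeezed to the handle; springs back (2 to 4 N at the finger pad; about 14 N there presses the end board, so grip with about 30 N). Each full squeeze advances jaw, handle and trigger 4 to 14 mm, less under load; let it open fully between squeezes. It stalls short of full travel once the work is home.
- squeeze (a point): Midway between front of the trigger's finger pad and back of the handle, at rest, mid-height (z = 31); clamp frame x = -136, y = 61 mm minus joint jaw. Take both between the fingers here, closing along clamp y: 59 mm over the outsides at rest, about 31 fully squeezed. The finger pad is 24 high (z 19 to 43) and 50 long in x (-109 to -160).
- release (a joint): Steel release lever, hinged on the jaw: 0 = rest, up to 0.22 rad as its tab is pulled along +y of the clamp (towards the handle); springs back (2 to 3 N at the tab). Beyond about 0.15 rad the pawls are clear; pushing the tab on along +y with the same finger carries the whole jaw back with it (8 to 15 N in all).
- release_tab (a point): Middle of the tab's front face (facing -y). Tab 30 long in clamp x (-70 to -100), 26 high (z 18 to 44), 8 thick, on the handle side of the bar, free space in front. Moves with the jaw: at rest clamp x = -85, y = 29 mm minus joint jaw, z = 31. Fully pulled it has swung 16 mm along +y, 9 mm along -x. The trigger's finger pad begins 9 mm beyond its -x end.
- chest_mid (a point): Middle (half-way up) of the open-topped walnut dice chest: 100 long (its x) x 64 wide (its y) x 48 mm high when closed up, walls 7 mm, about 0.3 kg. Its +x end is the loose end board; the chest's other end is at x = -50.
- end_board (a joint): How far the chest's loose end board (7 mm thick, full width and height, at its +x end) stands proud of home, in m: 0 = joint fully closed, 0.005 to 0.008 at the start. A tight push fit, it needs about 26 N and stays where it is pressed. When proud the chest is longer by this much at its +x end.
- tray_floor (a point): Middle of the floor of the upper green tier, an open tray 200 (x) x 180 (y) mm outside, walls 4 mm thick that rise 26 mm above the floor; the floor is 79 mm above the shelf. The two stacked tiers are fixed. The lower tier holds the chest's lid.
- tumbler: Glass tumbler, 74 mm across, 92 mm high; origin at the centre of its foot.
- dragon: Black resin dragon figure about 65 mm high; origin at the centre of its base.
- coaster: Round bamboo coaster, 96 mm across, 8 mm thick; origin at the centre of its underside.
- die: Copper-coloured metal die, 18 mm, on the coaster; origin at the centre of its underside.
Mind the look-alikes: they are no part of the job. Leave any orange or red look-alike of the part that bears chest_mid alone.

How it is judged:
By the outcome, as a careful person would: the job done as asked, in the order asked, and still so for the second after the job is handed in, with the robot touching nothing.
It also fails if it takes over 72 s, if anything falls off the work surface, if the arm or the gripper's body presses on something with over 40 N, if the wrist force passes 120 N, or if a joint passes its speed limit or range.

ROBOT

A 6-joint arm with a two-finger parallel gripper is mounted at the origin on the work surface. World frame = base frame: x ahead of the robot, y to its left, z up, the work surface at z = 0. Lengths are in mm, angles in rad, forces in N, time in s.
With the tool pointing down it reaches from about 275 to 1000 mm from the base axis. Payload 8.4 kg.
Tool frame: the origin (TCP) lies midway between the tips of the shut fingers; the grasp point (between the pads) lies 19 mm behind it; z points along the fingers, y is the line along which they close (so a half turn about z gives the same grasp; the last joint's range is limited). The gripper opens to 85 mm and grips with 20 to 120 N. Pads are 22 mm wide; open, the fingers measure 114 mm over their backs; the gripper's body (76 mm by 85 mm) begins 54 mm behind the grasp point. The pads swing forward as they close: fully open they stand 13 mm farther back than shut.
Start: joints at [-1.297, 0.353, 1.633, -0, 1.155, -0.002], TCP at [170.196, -601.383, 231.281] pointing down, gripper open.
Joint ranges: [-2.63, 2.63], [-0.92, 2.1], [0.06, 2.66], [-1.3, 4.44], [0, 2.69], [-3.02, 3.02]. Speed limits (rad/s): [2.22, 2.22, 2.79, 3.14, 3.14, 3.14].

INTERFACE

Orientations are given as [roll, pitch, yaw] about the fixed x, y, z axes, in that order (R = Rz(yaw) Ry(pitch) Rx(roll)).
In Python, from rig import r gives the robot as it stands.
- The arm moves only by the shell command python3 -m inch 'ROWS' [OPENING] [FORCE]. ROWS is JSON, a list that holds one entry, the list of rows, each a list of 6 numbers: the shift along the tool's x, y, z scaled (see below), then the turn, a rotation vector about the tool's x, y, z scaled (see below). In form: [[[tx, ty, tz, wx, wy, wz], ...]]. A call has 1 to 8 rows; each row is the pose to reach, as a shift and turn from the pose commanded when the call began, along the tool's axes at that moment, turning the shorter way round; what a row does not reach only later rows make up. The controller multiplies each number of a shift by 20 cm and each number of a turn by pi rad. A row lasts 1/12 s, in which the tool goes at most 41.7 mm and 7.16 degrees, less where a joint would pass 70% of its speed; a pose out of reach is approached as far as the arm can. A call with a number of a shift or a turn outside -1 to 1 is refused whole. A call with a gripper value outside its range is refused whole. OPENING is the gripper's target within -1 to 1 (fully open at 1, half-way at 0, shut at -1), set as the call begins (- or left out, the last holds). The fingers move at their own pace and stop on an object; FORCE is the grip in N (left out, the last holds). Time passes only in rows, so rows that repeat a pose let the fingers close. It gives the time, the measured TCP pose, the force, the opening and the grip force at its end, in the units of the state.
- r.sense(): the state, without advancing time (a new reading comes with each control period).
- r.grab_frame(name): name is "scene" or "top" or "wrist"; returns the picture (420x560x3 uint8, red, green, blue); there is no depth.
- r.camera_info(name): a dict with "K" (3x3 intrinsics, pixels), "distortion" ([k1, k2, p1, p2, k3] as OpenCV has them; the pictures are not rectified), "rvec" (rotation vector, rad) and "tvec" (3), from world to camera coordinates, as OpenCV has them; the wrist camera has in their place "mount" (4x4, takes a point from camera to tool coordinates, whose origin is the TCP and whose axes are the flange's). Camera axes: x right, y down, z forward; pixel columns grow to the right and rows downward; lengths in mm; the calibration is good to about 2 mm. A picture is of the moment at which its call begins: read the wrist's pose just before it. camera_info takes no time and is no camera call.
- r.sign_off(): hands the job in; it is judged then, once.
The state is a dict: "clock": time; "qpos": joint angles; "qvel": joint speeds; "joint_efforts": joint torques, N m; "eef_pos": TCP position; "tcp_rot": TCP orientation; "contact_force": force on the tool from outside, world axes, zero at the start; "wrist_torque": the same for the moment, N m; "opening": opening from 0.0 (shut) to 1.0 (fully open); "grasp_force": force on a finger pad.
Only numpy, scipy, OpenCV 4.12 (cv2) and the standard library are available. Lean on these libraries where they do the work, as an engineer would, in place of code of your own. Each camera call takes 0.05 s, during which the arm holds its last target. There are 200 camera calls.

## Working session

There is one attempt and no reset: what is moved stays moved. The work goes in short steps, Python scripts to look and compute and a shell command to move; the robot and the scene stay as the last step left them, time stands still between calls to the robot, and variables do not carry over. Pictures are saved under pics/ and viewed, at most 10 in all, crops included, and the job is handed in when it is done.

```bash
ls; mkdir -p pics; python3 - <<'E'
from rig import r
import cv2
for n in ("scene","top"):
    cv2.imwrite(f"pics/{n}0.png", r.grab_frame(n)[:,:,::-1])
    print(n, r.camera_info(n))
print(r.camera_info("wrist")); print(r.sense())
E
```

```text
pics
scene {'K': array([[413.65932864,   0.        , 278.31357308],
       [  0.        , 413.65932864, 211.40392484],
       [  0.        ,   0.        ,   1.        ]]), 'distortion': array([-0.04609298,  0.        ,  0.        ,  0.        ,  0.        ]), 'rvec': array([ 1.31036892,  2.15476854, -1.00386269]), 'tvec': array([ 170.93119226, -257.29538612, 1416.59166037])}
top {'K': array([[420.34974835,   0.        , 279.72694899],
       [  0.        , 420.34974835, 210.27366579],
       [  0.        ,   0.        ,   1.        ]]), 'distortion': array([-0.10950278,  0.        ,  0.        ,  0.        ,  0.        ]), 'rvec': array([ 2.19434171, -2.13643702,  0.08914032]), 'tvec': array([  50.828594  ,  527.58397175, 1008.05736411])}
{'K': array([[323.13468907,   0.        , 280.35849173],
       [  0.        , 323.13468907, 216.02574142],
       [  0.        ,   0.        ,   1.        ]]), 'distortion': array([-0.05942383,  0.        ,  0.        ,  0.        ,  0.        ]), 'mount': array([[ 1.19620751e-03, -9.45179949e-01, -3.26547751e-01,
         8.47235430e+01],
       [
[... 242 characters left out ...]
00]])}
{'clock': 0.1, 'qpos': array([-1.29743977e+00,  3.53608412e-01,  1.63403233e+00,  5.42373179e-06,
        1.15519170e+00, -2.43101114e-03]), 'qvel': array([ 0.00088919, -0.00078132, -0.0010503 ,  0.00032698, -0.00080451,
       -0.00113313]), 'joint_efforts': array([ 2.17550401e-04, -6.06357336e+01, -3.42820573e+01, -4.31999047e-05,
        3.91292080e-03,  3.14839235e-05]), 'eef_pos': array([ 170.06278994, -600.99183014,  230.63004918]), 'tcp_rot': array([-3.14035288e+00, -7.97321640e-06,  2.75785370e-01]), 'contact_force': array([-0.11073797, -0.65229133,  0.19325889]), 'wrist_torque': array([ 0.02792939,  0.00512625, -0.01148852]), 'grasp_force': 0.0, 'opening': 1.0003907028165524}
```

View pics/scene0.png

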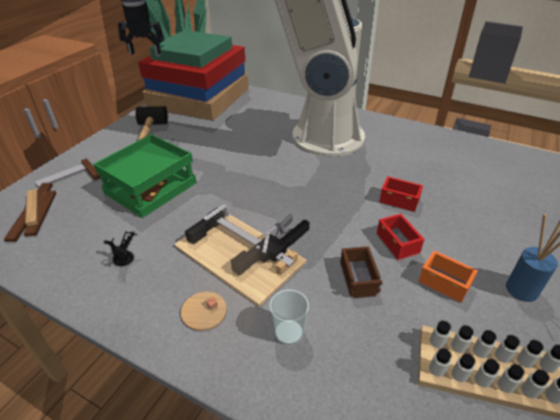

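View pics/top0.png

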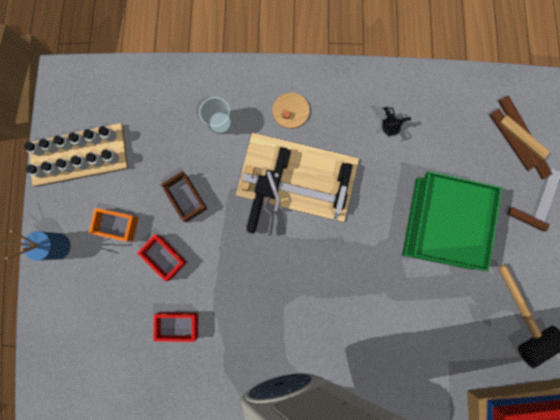

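The scene view shows the walnut chest at (360,271); look-alikes are red (401,193), red (400,236) and orange (448,277). In the top view the walnut one is at (183,196), with orange at (113,225) and reds at (162,257) and (175,326). The clamp board is at (300,177), its fixed jaw at (343,190) and the handle at (257,208). The green tray is at (455,222), the tumbler at (215,112), the coaster at (290,110) and the dragon at (393,122). I choose the walnut one by its colour and check it in a close crop.

```bash
python3 - <<'E'
import cv2
im=cv2.imread("pics/top0.png")
c=im[125:245,150:370]
cv2.imwrite("pics/crop1.png", cv2.resize(c,None,fx=3.6,fy=3.6,interpolation=cv2.INTER_CUBIC))
E
cat > h.py <<'E'
from rig import r
import numpy as np, cv2
from scipy.spatial.transform import Rotation as R
def cam(n):
    c=r.camera_info(n); 
    if n!="wrist": return c["K"],c["distortion"],cv2.Rodrigues(c["rvec"])[0],np.array(c["tvec"])
    s=r.sense(); T=np.eye(4); T[:3,:3]=R.from_euler("xyz",s["tcp_rot"]).as_matrix(); T[:3,3]=s["eef_pos"]
    W=np.linalg.inv(T@c["mount"]); return c["K"],c["distortion"],W[:3,:3],W[:3,3]
def ray(n,uv,z,C=None):
    K,d,Rm,t=C or cam(n)
    p=cv2.undistortPoints(np.array(uv,float).reshape(-1,1,2),K,d).reshape(-1,2)
    dr=np.c_[p,np.ones(len(p))]@Rm; o=-Rm.T@t
    return o+dr*((np.atleast_1d(z)-o[2])/dr[:,2])[:,None]
def proj(n,P,C=None):
    K,d,Rm,t=C or cam(n)
    return cv2.projectPoints(np.array(P,float).reshape(-1,3),cv2.Rodrigues(Rm)[0],t,K,d)[0].reshape(-1,2)
def rel(pos,yaw,roll=np.pi,pitch=0,base=None):
    """print shift/turn row from current pose (sense, or base=(pos,rpy))"""
    s=r.sense(); p0,e0=base or (s["eef_pos"],s["tcp_rot"])
    R0=R.from_euler("xyz",e0)
    sh=R0.inv().apply(np.array(pos)-p0)/200
    w=(R0.inv()*R.from_euler("xyz",[roll,pitch,yaw])).as_rotvec()/np.pi
    return np.round(np.r_[sh,w],4)
E
```

```text
(no output)
```

View pics/crop1.png

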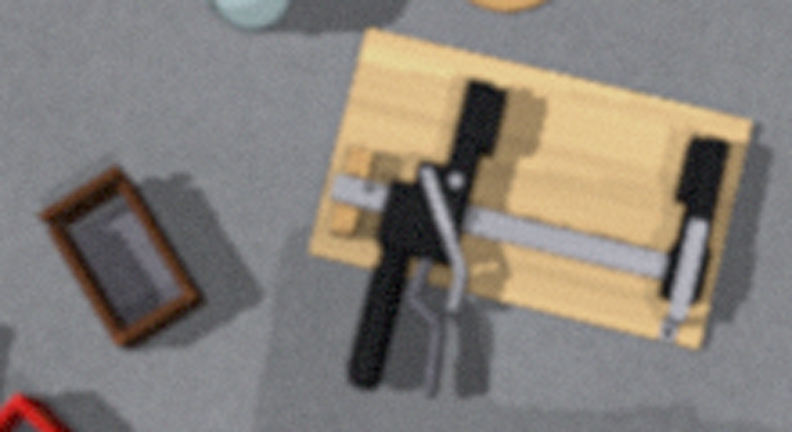

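The crop confirms the walnut open chest, with rim corners at crop (120,166), (200,298), (124,346) and (42,216). The clamp board corners are at (368,28), (752,122), (700,348) and (312,254).

```bash
cat >> h.py <<'E'
E
python3 - <<'E'
from h import *
f=lambda l: np.array(l)/3.6+[150,125]-0.36
b=ray("top",f([(368,28),(752,122),(700,348),(312,254)]),12)[:,:2]
print(b.round(1)); print("board centre",b.mean(0))
print([np.linalg.norm(b[i]-b[(i+1)%4]) for i in range(4)])
# +y of clamp: from fixed (right) to moving (left)
ey=(b[0]+b[3]-b[1]-b[2]); print("clamp +y angle",np.arctan2(ey[1],ey[0]), "clamp yaw",np.arctan2(ey[1],ey[0])-np.pi/2)
ex=(b[0]+b[1]-b[2]-b[3]);print("x angle",np.arctan2(ex[1],ex[0]))
c=ray("top",f([(120,166),(200,298),(124,346),(42,216)]),48)[:,:2]
print(c.round(1)); print("chest",c.mean(0),[np.linalg.norm(c[i]-c[(i+1)%4]) for i in range(4)])
d=c[0]+c[3]-c[1]-c[2]; print("long axis angle",np.arctan2(d[1],d[0]))
# tray rim approx in top pixels
t=ray("top",[(427,173),(500,187),(488,270),(412,257)],105)[:,:2]; print(t.round(),t.mean(0))
for n,uv,z in [("tumbler",(219,122),0),("coaster",(291,110),8),("dragon",(392,128),0)]: print(n,ray("top",[uv],z)[0][:2].round())
E
```

```text
[[ 724.9  141.6]
 [ 664.1 -130.6]
 [ 504.   -95.7]
 [ 562.5  175. ]]
board centre [613.86593557  22.58226821]
[np.float64(278.9879873556692), np.float64(163.85238641958009), np.float64(276.9446383886705), np.float64(165.85567589310588)]
clamp +y angle 1.354358549425714 clamp yaw -0.21643777736918257
x angle -0.20868365097272637
[[615.  304.4]
 [526.1 245.2]
 [492.4 295.4]
 [579.4 356.6]]
chest [553.2365236  300.40954592] [np.float64(106.84007258926245), np.float64(60.49290006724231), np.float64(106.41724763924972), np.float64(63.13804026140528)]
long axis angle 0.6002144034851563
[[ 614. -275.]
 [ 587. -451.]
 [ 393. -418.]
 [ 420. -239.]] [ 503.44361316 -345.49478457]
tumbler [755. 229.]
coaster [788.  43.]
dragon [ 750. -220.]
```

```bash
python3 -m inch '[[[0.77,-0.95,0,0,0,0],[0.77,-0.95,0,0,0,0],[0.77,-0.95,0,0,0,0],[0.77,-0.95,0,0,0,0],[0.77,-0.95,0,0,0,0],[0.77,-0.95,0,0,0,0],[0.77,-0.95,0,0,0,0]]]' 1 40
python3 -m inch '[[[0.77,-0.95,0,0,0,0],[0.77,-0.95,0,0,0,0],[0.77,-0.95,0,0,0,0],[0.77,-0.95,0,0,0,0],[0.77,-0.95,0,0,0,0],[0.77,-0.95,0,0,0,0],[0.77,-0.95,0,0,0,0]]]'
python3 -m inch '[[[0.77,-0.95,0,0,0,0],[0.77,-0.95,0,0,0,0],[0.77,-0.95,0,0,0,0],[0.77,-0.95,0,0,0,0],[0.77,-0.95,0,0,0,0],[0.77,-0.95,0,0,0,0],[0.77,-0.95,0,0,0,0]]]'
python3 - <<'E'
from h import *
s=r.sense(); print(s["eef_pos"],s["tcp_rot"],s["qpos"])
print(rel([553,300,200],0.6), np.sign(0))
E
```

```text
clock: 0.68
eef_pos: [267.5, -371.1, 230.8]
tcp_rot: [-3.138, -0.001, 0.278]
contact_force: [-0.8, -0.9, -0.8]
opening: 1.001
grasp_force: 0.0
clock: 1.27
eef_pos: [364.7, -147.2, 231.3]
tcp_rot: [-3.14, -0.001, 0.28]
contact_force: [-0.3, -1.1, -0.2]
opening: 0.995
grasp_force: 0.0
clock: 1.85
eef_pos: [462.1, 77.5, 231.4]
tcp_rot: [-3.14, -0.002, 0.279]
contact_force: [-0.6, 0.1, 0.6]
opening: 0.999
grasp_force: 0.0
[462.10628786  77.50281414 231.40758067] [-3.14027967e+00 -2.39830242e-03  2.79020755e-01] [1.61809739e-01 1.05126225e-01 1.95716512e+00 1.79932568e-03
 1.07707368e+00 1.45273279e+00]
[ 7.429e-01 -9.441e-01  1.601e-01 -3.000e-04 -8.000e-04 -1.022e-01] 0
```

```bash
python3 -m inch '[[[0.74,-0.94,0.16,0,0,-0.102],[0.74,-0.94,0.16,0,0,-0.102],[0.74,-0.94,0.16,0,0,-0.102],[0.74,-0.94,0.16,0,0,-0.102],[0.74,-0.94,0.16,0,0,-0.102],[0.74,-0.94,0.16,0,0,-0.102],[0.74,-0.94,0.16,0,0,-0.102],[0.74,-0.94,0.16,0,0,-0.102]]]'
python3 - <<'E'
from h import *
import pickle
C=cam("wrist"); pickle.dump(C,open("c1.pkl","wb"))
im=r.grab_frame("wrist")[:,:,::-1]
cv2.imwrite("pics/w1.png",cv2.resize(im,(800,600),interpolation=cv2.INTER_CUBIC))
E
```

```text
clock: 2.52
eef_pos: [550.9, 294.7, 198.0]
tcp_rot: [3.142, 0.002, 0.598]
contact_force: [-0.1, -0.9, 0.4]
opening: 1.005
grasp_force: 0.0
```

View pics/w1.png

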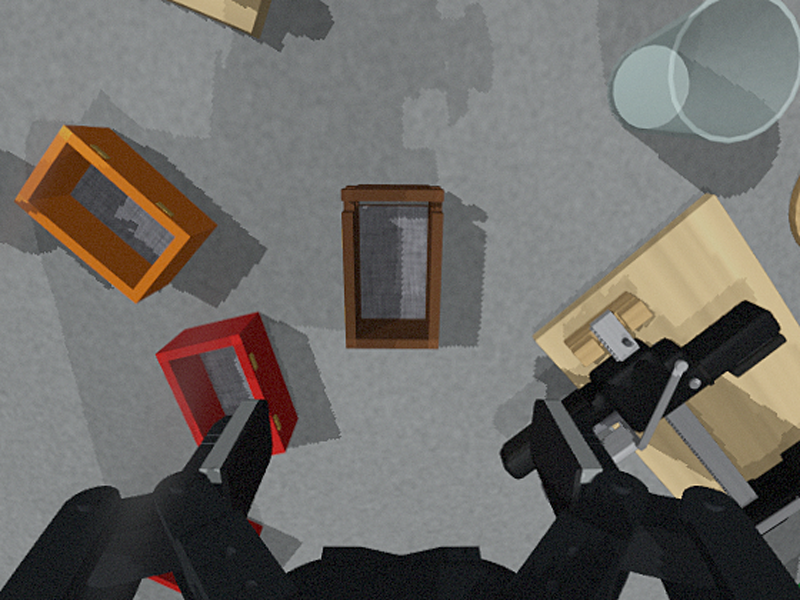

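The chest is seen from above in wrist pixels (800 wide). Its near end rim runs (346,348)–(439,348). The loose board, with visible joint gaps at about (345,208) and (440,208), is at the image top (tool +x). The clamp board corners are at (713,196) and (535,333).

```bash
python3 - <<'E'
from h import *
import pickle
C=pickle.load(open("c1.pkl","rb"))
f=lambda l:(np.array(l,float)+.5)*.7-.5
q=ray("",f([(346,348),(439.5,348),(442.5,192),(342.5,192)]),48,C)[:,:2]; print(q.round(1))
a=(q[0]+q[1])/2; b=(q[2]+q[3])/2; d=b-a; yaw=np.arctan2(d[1],d[0]); print("len",np.linalg.norm(d),"w",np.linalg.norm(q[0]-q[1]),"yaw",yaw)
w=q[1]-q[0]; print("yaw from end",np.arctan2(w[0],-w[1])) 
mid=a+50*d/np.linalg.norm(d); print("mid",mid)
k=ray("",f([(713,196),(535,333)]),12,C)[:,:2]; print("board +y corners",k.round(1)); e=k[0]-k[1]; print(np.arctan2(e[1],e[0]),np.linalg.norm(e))
for h in (10,60): print(rel([*mid,h],yaw))
E
```

```text
[[492.  300.5]
 [528.5 247. ]
 [615.  307.3]
 [580.  358.5]]
len 105.38475865918012 w 64.76484023940449 yaw 0.5952963636649584
yaw from end 0.599377223126991
mid [551.64426929 301.79969903]
board +y corners [[723.7 141.8]
 [568.9 181.6]]
-0.25155896783074216 159.83516957388701
[ 2.960e-02 -3.080e-02  9.417e-01  0.000e+00  6.000e-04  6.000e-04]
[ 2.910e-02 -3.080e-02  6.917e-01  0.000e+00  6.000e-04  6.000e-04]
```

```bash
python3 -m inch '[[[0.03,-0.031,0.3,0,0,0],[0.03,-0.031,0.5,0,0,0],[0.03,-0.031,0.7,0,0,0],[0.03,-0.031,0.85,0,0,0],[0.03,-0.031,0.93,0,0,0],[0.03,-0.031,0.94,0,0,0],[0.03,-0.031,0.94,0,0,0]]]' 1 40
python3 -m inch '[[[0,0,0,0,0,0],[0,0,0,0,0,0],[0,0,0,0,0,0],[0,0,0,0,0,0],[0,0,0,0,0,0],[0,0,0,0,0,0],[0,0,0,0,0,0],[0,0,0,0,0,0]]]' -1 40
```

```text
clock: 3.15
eef_pos: [551.5, 300.9, 10.7]
tcp_rot: [-3.141, 0.003, 0.595]
contact_force: [-0.0, -0.1, -0.1]
opening: 0.997
grasp_force: 0.0
clock: 3.82
eef_pos: [553.9, 303.0, 13.9]
tcp_rot: [3.141, -0.004, 0.596]
contact_force: [0.2, -1.9, 8.3]
opening: 0.739
grasp_force: 46.0
```

```bash
python3 -m inch '[[[0,0,-0.15,0,0,0],[0,0,-0.3,0,0,0],[0,0,-0.5,0,0,0],[0,0,-0.55,0,0,0],[0,0,-0.55,0,0,0]]]' -1 40
python3 - <<'E'
from h import *
s=r.sense(); print(s["qpos"])
print(rel([638.6,-23.7,120],1.358)); 
E
```

```text
clock: 4.23
eef_pos: [554.7, 303.9, 126.1]
tcp_rot: [3.141, -0.008, 0.596]
contact_force: [0.2, 0.7, -2.8]
opening: 0.745
grasp_force: 46.6
[ 4.98899810e-01  4.71756644e-01  1.70939288e+00 -2.95732260e-05
  9.52204044e-01  1.47335229e+00]
[-5.733e-01  1.591e+00  2.720e-02  1.200e-03 -2.400e-03 -2.424e-01]
```

```bash
python3 -m inch '[[[-0.06,0.16,0,0,0,0],[-0.15,0.4,0,0,0,0],[-0.22,0.6,0,0,0,0],[-0.29,0.8,0,0,0,0],[-0.29,0.8,0,0,0,0],[-0.29,0.8,0,0,0,0]]]' -1 40
python3 - <<'E'
from h import *
print(rel([638.6,-23.7,120],1.358)); 
E
```

```text
clock: 4.73
eef_pos: [593.7, 134.3, 119.9]
tcp_rot: [-3.141, 0.002, 0.593]
contact_force: [-0.6, 0.7, -3.5]
opening: 0.737
grasp_force: 46.5
[-2.552e-01  7.805e-01 -3.000e-04 -3.000e-04  6.000e-04 -2.436e-01]
```

```bash
python3 -m inch '[[[-0.05,0.16,0,0,0,-0.035],[-0.11,0.35,0,0,0,-0.07],[-0.17,0.53,0,0,0,-0.105],[-0.22,0.7,0,0,0,-0.14],[-0.255,0.78,0,0,0,-0.175],[-0.255,0.78,0,0,0,-0.21],[-0.255,0.78,0,0,0,-0.243],[-0.255,0.78,0,0,0,-0.243]]]' -1 40
python3 - <<'E'
from h import *
import pickle
C=cam("wrist"); pickle.dump(C,open("c2.pkl","wb"))
s=r.sense(); print(s["eef_pos"],s["tcp_rot"])
im=np.ascontiguousarray(r.grab_frame("wrist")[:,:,::-1])
big=cv2.resize(im,(800,600),interpolation=cv2.INTER_CUBIC)
# predicted clamp features
c,sn=np.cos(-.213),np.sin(-.213); o=np.array([613.9,22.6])
def W(x,y,z): return [o[0]+c*x-sn*y,o[1]+sn*x+c*y,z]
P=[W(12,-98,48),W(56,-98,48),W(12,32,48),W(56,32,48),W(83,140,12),W(83,-140,12),W(-82,140,12),W(-166,80,45),W(-85,29,44),W(-136,61,43)]
for p in proj("",P,C): 
    u=(p+.5)/.7-.5; print(u.round()); cv2.drawMarker(big,tuple(int(v) for v in u),(255,0,255),cv2.MARKER_CROSS,14,1)
cv2.imwrite("pics/w2.png",big)
E
```

```text
clock: 5.4
eef_pos: [638.7, -19.5, 120.0]
tcp_rot: [-3.14, -0.0, 1.364]
contact_force: [-1.2, 0.4, -2.5]
opening: 0.742
grasp_force: 46.5
[638.71386121 -19.45310594 119.96737237] [-3.13967224e+00 -9.43441114e-05  1.36394896e+00]
[361. 434.]
[441. 435.]
[355. 189.]
[452. 190.]
[509. -48.]
[476. 458.]
[162. -45.]
[-31.  87.]
[151. 196.]
[ 38. 127.]
```

View pics/w2.png

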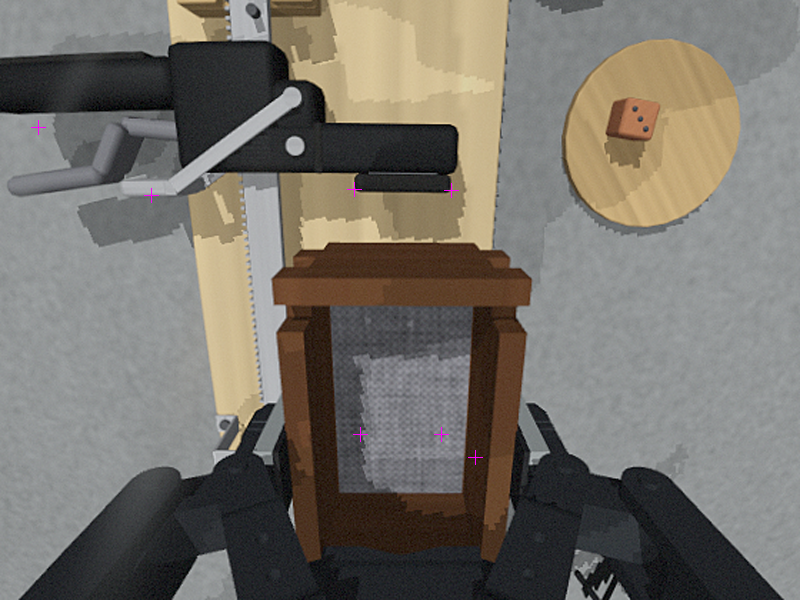

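The chest is held over the clamp. The moving pad front is at (355–452,190), agreeing with the prediction to about 1 mm. The loose board's outer rim edge is at (274,270)–(530,268), and the coaster and die are clear at right.

```bash
cat >> h.py <<'E'
o=np.array([613.9,22.6]); cy=-.213
_c,_s=np.cos(cy),np.sin(cy)
def W(x,y,z): return np.array([o[0]+_c*x-_s*y,o[1]+_s*x+_c*y,z])
def toC(p): d=np.array(p)[:2]-o; return np.array([_c*d[0]+_s*d[1],-_s*d[0]+_c*d[1]])
E
python3 - <<'E'
from h import *
import pickle
C=pickle.load(open("c2.pkl","rb"))
f=lambda l:(np.array(l,float)+.5)*.7-.5
for z in (150,154,158):
  q=ray("",f([(274,270),(530,268)]),z,C); print(z,[toC(p).round(1) for p in q])
s=r.sense(); print(s["eef_pos"],toC(s["eef_pos"]))
print(rel(W(34,-40,27),1.358))
E
```

```text
150 [array([ 1.2, 20.1]), array([65.8, 21.1])]
154 [array([ 2.3, 21.1]), array([64.6, 22.1])]
158 [array([ 3.5, 22.1]), array([63.5, 23.1])]
[638.77904626 -19.21997727 120.15357523] [ 33.1572606  -35.61563577]
[-2.190e-02  5.000e-03  4.658e-01 -5.000e-04 -0.000e+00  1.000e-04]
```

```bash
python3 -m inch '[[[-0.032,0.005,0.1,0,0,0],[-0.032,0.005,0.22,0,0,0],[-0.032,0.005,0.32,0,0,0],[-0.032,0.005,0.4,0,0,0],[-0.032,0.005,0.44,0,0,0],[-0.032,0.005,0.46,0,0,0],[-0.032,0.005,0.46,0,0,0]]]' -1 40
python3 -m inch '[[[0,0,0.01,0,0,0],[0,0,0.01,0,0,0],[0,0,0.01,0,0,0]]]'
```

```text
clock: 6.03
eef_pos: [638.7, -25.9, 28.5]
tcp_rot: [-3.14, 0.0, 1.359]
contact_force: [-0.8, 0.6, -2.6]
opening: 0.74
grasp_force: 46.5
clock: 6.28
eef_pos: [639.7, -26.5, 28.2]
tcp_rot: [3.14, -0.0, 1.359]
contact_force: [-0.9, 0.3, -1.8]
opening: 0.74
grasp_force: 46.5
```

```bash
python3 -m inch '[[[0,0,0.01,0,0,0],[0,0,0.01,0,0,0]]]'
python3 -m inch '[[[0,0,0.01,0,0,0],[0,0,0.01,0,0,0]]]'
python3 -m inch '[[[0,0,0,0,0,0],[0,0,0,0,0,0]]]'
```

```text
clock: 6.45
eef_pos: [639.8, -26.6, 26.0]
tcp_rot: [3.14, -0.0, 1.359]
contact_force: [0.6, -0.2, 0.3]
opening: 0.74
grasp_force: 46.9
clock: 6.62
eef_pos: [639.9, -26.6, 25.9]
tcp_rot: [3.14, -0.0, 1.359]
contact_force: [-6.4, -0.2, 20.2]
opening: 0.743
grasp_force: 49.4
clock: 6.78
eef_pos: [639.8, -26.7, 25.9]
tcp_rot: [3.14, -0.0, 1.359]
contact_force: [-6.1, -0.1, 20.7]
opening: 0.742
grasp_force: 49.4
```

```bash
python3 -m inch '[[[0,0,-0.01,0,0,0],[0,0,-0.01,0,0,0]]]'
python3 -m inch '[[[0,0,0,0,0,0],[0,0,0,0,0,0],[0,0,0,0,0,0],[0,0,0,0,0,0],[0,0,0,0,0,0]]]' 1
python3 -m inch '[[[0,0,-0.1,0,0,0],[0,0,-0.25,0,0,0],[0,0,-0.45,0,0,0],[0,0,-0.6,0,0,0],[0,0,-0.6,0,0,0]]]'
python3 - <<'E'
from h import *
s=r.sense(); print(s["eef_pos"],s["qpos"])
print(rel(W(-136,61,120),-.213), rel(W(-136,61,120),2.93))
E
```

```text
clock: 6.95
eef_pos: [639.5, -26.7, 26.0]
tcp_rot: [3.14, -0.0, 1.359]
contact_force: [0.2, -0.4, -1.4]
opening: 0.743
grasp_force: 46.6
clock: 7.37
eef_pos: [639.1, -26.6, 25.1]
tcp_rot: [-3.141, 0.0, 1.36]
contact_force: [-0.7, 0.3, 0.1]
opening: 1.001
grasp_force: 0.0
clock: 7.78
eef_pos: [643.0, -26.7, 152.1]
tcp_rot: [3.132, -0.002, 1.36]
contact_force: [1.3, -0.0, 1.0]
opening: 1.001
grasp_force: 0.0
[642.99505657 -26.73581957 152.05219327] [-4.38889376e-02  4.56028704e-01  1.66751497e+00  4.26748862e-06
  1.00816207e+00  1.67278090e-01]
[ 0.5167 -0.8749  0.1526  0.002  -0.0029  0.5006] [ 0.5167 -0.8749  0.1526  0.0028  0.002  -0.4999]
```

```bash
python3 -m inch '[[[0.06,-0.11,0,0,0,0.035],[0.13,-0.22,0,0,0,0.07],[0.2,-0.33,0,0,0,0.105],[0.26,-0.44,0,0,0,0.14],[0.32,-0.55,0.03,0,0,0.175],[0.39,-0.66,0.07,0,0,0.21],[0.45,-0.77,0.11,0,0,0.245],[0.517,-0.875,0.15,0,0,0.28]]]' 1 30
python3 - <<'E'
from h import *
print(rel(W(-136,61,120),-.213))
E
```

```text
clock: 8.45
eef_pos: [488.4, 111.8, 114.7]
tcp_rot: [-3.142, 0.0, 0.474]
contact_force: [0.4, -0.4, -0.3]
opening: 1.0
grasp_force: 0.0
[ 0.0226  0.016  -0.0264 -0.      0.      0.2188]
```

```bash
python3 -m inch '[[[0,0,0,0,0,0.037],[0,0,0,0,0,0.074],[0,0,0,0,0,0.11],[0,0,0,0,0,0.15],[0,0,0,0,0,0.185],[0,0,0,0,0,0.218],[0,0,0,0,0,0.218]]]'
python3 - <<'E'
from h import *
import pickle
C=cam("wrist"); pickle.dump(C,open("c3.pkl","wb"))
s=r.sense(); print(s["eef_pos"],s["tcp_rot"],toC(s["eef_pos"]))
big=cv2.resize(np.ascontiguousarray(r.grab_frame("wrist")[:,:,::-1]),(800,600),interpolation=cv2.INTER_CUBIC)
P=[W(-109,31,43),W(-160,31,43),W(-166,80,45),W(-166,91,45),W(-136,61,43),W(-82,140,12),W(-100,29,44),W(-70,29,44)]
for p in proj("",P,C): 
    u=(p+.5)/.7-.5; print(u.round()); cv2.drawMarker(big,tuple(int(v) for v in u),(255,0,255),cv2.MARKER_CROSS,14,1)
cv2.imwrite("pics/w3.png",big)
print(rel(W(-136,61,12),cy))
E
```

```text
clock: 9.03
eef_pos: [489.5, 111.2, 115.0]
tcp_rot: [3.141, 0.0, -0.209]
contact_force: [-0.6, -0.0, -0.3]
opening: 1.001
grasp_force: 0.0
[489.47163584 111.19943096 114.95623553] [ 3.14145258e+00  3.20963614e-04 -2.09467273e-01] [-140.34572829   60.29389295]
[463. 267.]
[458. 364.]
[363. 376.]
[342. 376.]
[400. 320.]
[251. 203.]
[469. 249.]
[472. 184.]
[ 2.16e-02 -3.40e-03  5.15e-01  0.00e+00  1.00e-04  3.20e-03]
```

View pics/w3.png

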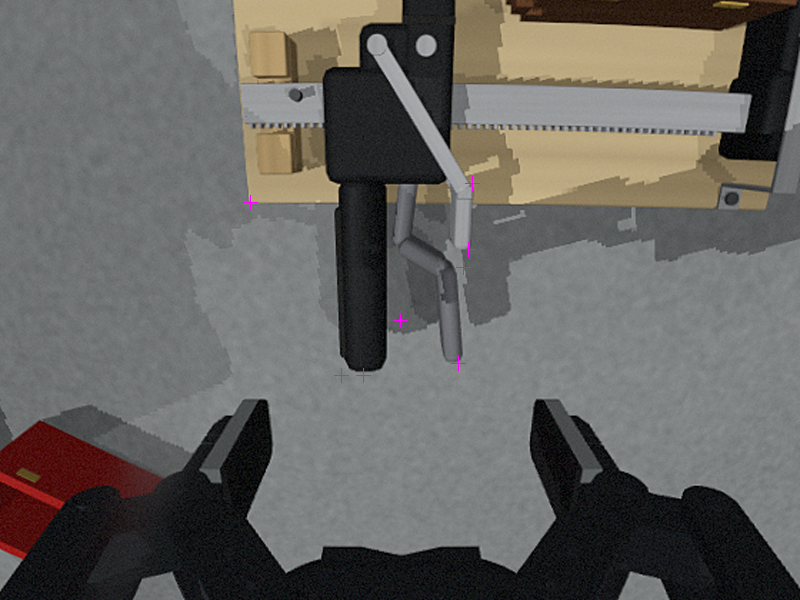

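The handle end is at (363,370), the trigger at (452,355) and the release tab at (462,215); all match the model to within about 2 mm. Nothing obstructs the descent.

```bash
python3 -m inch '[[[0.022,-0.003,0.12,0,0,0],[0.022,-0.003,0.26,0,0,0],[0.022,-0.003,0.38,0,0,0],[0.022,-0.003,0.48,0,0,0],[0.022,-0.003,0.515,0,0,0],[0.022,-0.003,0.515,0,0,0]]]' 1 30
python3 -m inch '[[[0,0,0,0,0,0],[0,-0.005,0,0,0,0],[0,-0.01,0,0,0,0],[0,-0.015,0,0,0,0],[0,-0.02,0,0,0,0],[0,-0.025,0,0,0,0],[0,-0.025,0,0,0,0],[0,-0.025,0,0,0,0]]]' -1 30
python3 -c "
from h import *
s=r.sense(); print(toC(s['eef_pos']),s['opening'],s['contact_force'])"
```

```text
clock: 9.58
eef_pos: [492.8, 110.6, 10.7]
tcp_rot: [3.14, 0.003, -0.202]
contact_force: [-0.9, 0.3, 0.5]
opening: 1.001
grasp_force: 0.0
clock: 10.25
eef_pos: [497.0, 116.3, 14.4]
tcp_rot: [-3.14, -0.004, -0.205]
contact_force: [-2.3, -0.6, 11.6]
opening: 0.353
grasp_force: 29.7
[-134.12295304   66.90521922] 0.3525846843222211 [-2.34517499 -0.58633647 11.56361319]
```

```bash
cat > st.py <<'E'
from h import *
s=r.sense(); c=toC(s['eef_pos']); w=s['opening']*85
print(c.round(1),s['eef_pos'].round(1),"w",round(w,1),"jaw~",round(91-c[1]-w/2,1),"F clampy",round(float(_s*-s['contact_force'][0]+_c*s['contact_force'][1]),1))
E
python3 -m inch '[[[0,0,0,0,0,0],[0,0,0,0,0,0],[0,0.02,0,0,0,0],[0,0.04,0,0,0,0],[0,0.065,0,0,0,0],[0,0.065,0,0,0,0],[0,0.065,0,0,0,0]]]' 1 30
python3 st.py
python3 -m inch '[[[0,0,0,0,0,0],[0,-0.005,0,0,0,0],[0,-0.01,0,0,0,0],[0,-0.015,0,0,0,0],[0,-0.02,0,0,0,0],[0,-0.025,0,0,0,0],[0,-0.025,0,0,0,0],[0,-0.025,0,0,0,0]]]' -1 30
python3 st.py
```

```text
clock: 10.83
eef_pos: [492.5, 102.8, 12.3]
tcp_rot: [-3.141, 0.0, -0.206]
contact_force: [-0.5, -0.2, -0.6]
opening: 0.998
grasp_force: 0.0
clock: 11.5
eef_pos: [494.7, 108.5, 13.3]
tcp_rot: [-3.141, -0.002, -0.205]
contact_force: [-2.0, -0.7, 13.4]
opening: 0.358
grasp_force: 29.8Traceback (most recent call last):
  File "st.py", line 3, in <module>
    print(c.round(1),s['eef_pos'].round(1),"w",round(w,1),"jaw~",round(91-c[1]-w/2,1),"F clampy",round(float(_s*-s['contact_force'][0]+_c*s['contact_force'][1]),1))
                                                                                                             ^^
NameError: name '_s' is not defined. Did you mean: 's'?
Traceback (most recent call last):
  File "st.py", line 3, in <module>
    print(c.round(1),s['eef_pos'].round(1),"w",round(w,1),"jaw~",round(91-c[1]-w/2,1),"F clampy",round(float(_s*-s['contact_force'][0]+_c*s['contact_force'][1]),1))
                                                                                                             ^^
NameError: name '_s' is not defined. Did you mean: 's'?
```

```bash
sed -i 's/_s\*-s/-np.sin(cy)*s/; s/_c\*s/np.cos(cy)*s/' st.py; python3 st.py
python3 -m inch '[[[0,0,0,0,0,0],[0,0,0,0,0,0],[0,0.02,0,0,0,0],[0,0.04,0,0,0,0],[0,0.068,0,0,0,0],[0,0.068,0,0,0,0],[0,0.068,0,0,0,0]]]' 1 30
python3 st.py
python3 -m inch '[[[0,0,0,0,0,0],[0,-0.005,0,0,0,0],[0,-0.01,0,0,0,0],[0,-0.015,0,0,0,0],[0,-0.02,0,0,0,0],[0,-0.025,0,0,0,0],[0,-0.025,0,0,0,0],[0,-0.025,0,0,0,0]]]' -1 30
python3 st.py
```

```text
[-134.7   58.7] [494.7 108.5  13.3] w 30.4 jaw~ 17.1 F clampy -1.2
clock: 12.08
eef_pos: [490.7, 94.3, 12.3]
tcp_rot: [-3.141, 0.0, -0.206]
contact_force: [-0.5, 0.1, -0.1]
opening: 1.002
grasp_force: 0.0
[-135.6   44.1] [490.7  94.3  12.3] w 85.2 jaw~ 4.3 F clampy -0.0
clock: 12.75
eef_pos: [493.4, 101.8, 13.8]
tcp_rot: [-3.138, -0.003, -0.206]
contact_force: [-2.9, 15.0, 16.2]
opening: 0.363
grasp_force: 30.2
[-134.5   51.9] [493.4 101.8  13.8] w 30.9 jaw~ 23.6 F clampy 14.1
```

```bash

python3 -m inch '[[[0,0,0,0,0,0],[0,0,0,0,0,0],[0,0.02,0,0,0,0],[0,0.04,0,0,0,0],[0,0.062,0,0,0,0],[0,0.062,0,0,0,0],[0,0.062,0,0,0,0]]]' 1 30
python3 st.py
python3 -m inch '[[[0,0,0,0,0,0],[0,-0.01,0,0,0,0],[0,-0.02,0,0,0,0],[0,-0.03,0,0,0,0],[0,-0.04,0,0,0,0],[0,-0.045,0,0,0,0],[0,-0.045,0,0,0,0],[0,-0.045,0,0,0,0]]]' -1 30
python3 st.py
```

```text
clock: 13.33
eef_pos: [489.2, 87.0, 12.2]
tcp_rot: [-3.142, 0.0, -0.206]
contact_force: [1.2, 1.2, 0.4]
opening: 0.998
grasp_force: 0.0
[-135.5   36.6] [489.2  87.   12.2] w 84.8 jaw~ 12.0 F clampy 1.4
clock: 14.0
eef_pos: [491.9, 96.5, 13.8]
tcp_rot: [-3.141, -0.002, -0.205]
contact_force: [-3.7, -3.1, 21.4]
opening: 0.362
grasp_force: 29.7
[-134.8   46.5] [491.9  96.5  13.8] w 30.7 jaw~ 29.2 F clampy -3.8
```

```bash

python3 -m inch '[[[0,0,0,0,0,0],[0,0,0,0,0,0],[0,0.02,0,0,0,0],[0,0.045,0,0,0,0],[0,0.068,0,0,0,0],[0,0.068,0,0,0,0],[0,0.068,0,0,0,0]]]' 1 30
python3 st.py
python3 -m inch '[[[0,0,0,0,0,0],[0,-0.01,0,0,0,0],[0,-0.02,0,0,0,0],[0,-0.03,0,0,0,0],[0,-0.04,0,0,0,0],[0,-0.045,0,0,0,0],[0,-0.045,0,0,0,0],[0,-0.045,0,0,0,0]]]' -1 32
python3 st.py
```

```text
clock: 14.58
eef_pos: [488.3, 82.6, 12.3]
tcp_rot: [-3.141, -0.0, -0.206]
contact_force: [0.6, -0.2, -0.7]
opening: 0.999
grasp_force: 0.0
[-135.5   32.1] [488.3  82.6  12.3] w 84.9 jaw~ 16.4 F clampy -0.1
clock: 15.25
eef_pos: [490.8, 94.1, 14.0]
tcp_rot: [-3.138, -0.001, -0.207]
contact_force: [-8.1, 15.1, 24.5]
opening: 0.394
grasp_force: 29.6
[-135.4   43.8] [490.8  94.1  14. ] w 33.5 jaw~ 30.4 F clampy 13.0
```

```bash

python3 -m inch '[[[0,0,0,0,0,0],[0,0,0,0,0,0],[0,0.02,0,0,0,0],[0,0.04,0,0,0,0],[0,0.052,0,0,0,0],[0,0.052,0,0,0,0],[0,0.052,0,0,0,0]]]' 1 30
python3 st.py
python3 -m inch '[[[0,0,0,0,0,0],[0,-0.01,0,0,0,0],[0,-0.02,0,0,0,0],[0,-0.03,0,0,0,0],[0,-0.04,0,0,0,0],[0,-0.05,0,0,0,0],[0,-0.055,0,0,0,0],[0,-0.055,0,0,0,0]]]' -1 34
python3 st.py
```

```text
clock: 15.83
eef_pos: [488.0, 81.3, 12.2]
tcp_rot: [-3.141, 0.0, -0.206]
contact_force: [0.4, 1.4, 0.6]
opening: 0.997
grasp_force: 0.0
[-135.4   30.8] [488.   81.3  12.2] w 84.8 jaw~ 17.8 F clampy 1.5
clock: 16.5
eef_pos: [491.0, 94.6, 14.4]
tcp_rot: [-3.139, -0.001, -0.207]
contact_force: [-9.5, 14.4, 30.0]
opening: 0.376
grasp_force: 31.7
[-135.3   44.4] [491.   94.6  14.4] w 31.9 jaw~ 30.6 F clampy 12.0
```

```bash

python3 -m inch '[[[0,0,0,0,0,0],[0,0,0,0,0,0],[0,0.02,0,0,0,0],[0,0.045,0,0,0,0],[0,0.06,0,0,0,0],[0,0.06,0,0,0,0]]]' 1 30
python3 -m inch '[[[0,0,-0.15,0,0,0],[0,0,-0.3,0,0,0],[0,0,-0.5,0,0,0],[0,0,-0.69,0,0,0],[0.1,0.1,-0.69,0,0,0],[0.25,0.2,-0.69,0,0,0],[0.38,0.33,-0.69,0,0,0],[0.38,0.33,-0.69,0,0,0]]]' -1 30
python3 st.py
python3 - <<'E'
from h import *
import pickle
C=cam("wrist"); pickle.dump(C,open("c4.pkl","wb"))
im=np.ascontiguousarray(r.grab_frame("wrist")[:,:,::-1])
big=cv2.resize(im,(800,600),interpolation=cv2.INTER_CUBIC)
cv2.imwrite("pics/w4.png",big)
print(rel(W(-86,-38,70),cy),rel(W(-86,-38,22),cy))
E
```

```text
clock: 17.0
eef_pos: [487.5, 79.9, 12.1]
tcp_rot: [3.141, 0.0, -0.206]
contact_force: [-0.4, -0.4, -0.1]
opening: 1.001
grasp_force: 0.0
clock: 17.67
eef_pos: [552.8, -3.5, 151.2]
tcp_rot: [3.141, -0.005, -0.207]
contact_force: [0.1, -0.4, 0.3]
opening: 0.001
grasp_force: 0.0
[-54.2 -38.4] [552.8  -3.5 151.2] w 0.1 jaw~ 129.4 F clampy -0.4
[-0.1469  0.0034  0.4023 -0.     -0.0005  0.0016] [-1.473e-01  3.400e-03  6.423e-01 -0.000e+00 -5.000e-04  1.600e-03]
```

View pics/w4.png

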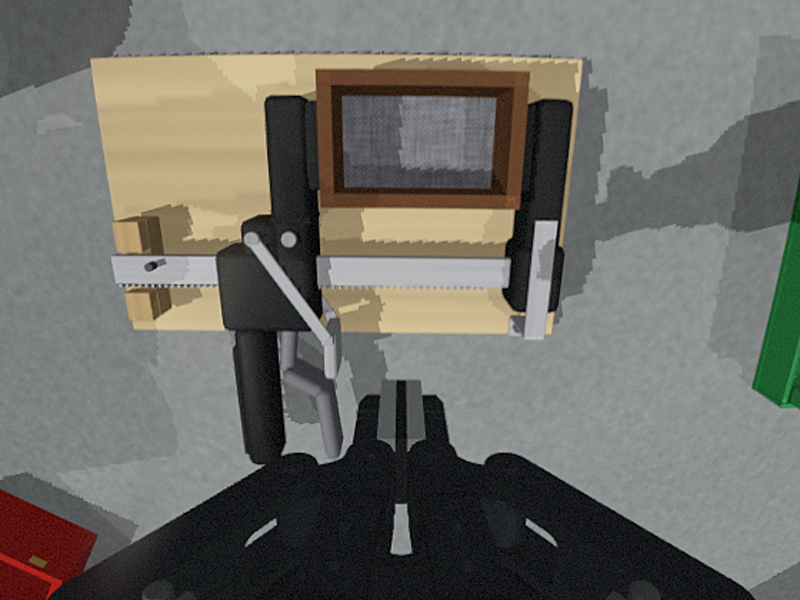

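The wrist view shows the chest clamped with both pads touching. The end board at left (317–335,70–208) is flush with no joint gap, so it is home. The release tab is at (332,355), in front of which is free space.

```bash
python3 -m inch '[[[-0.05,0.003,0.1,0,0,0],[-0.12,0.003,0.25,0,0,0],[-0.16,0.003,0.4,0,0,0],[-0.16,0.003,0.55,0,0,0],[-0.16,0.003,0.63,0,0,0],[-0.16,0.003,0.63,0,0,0]]]' -1 30
python3 st.py
python3 - <<'E'
from h import *
import pickle
C=pickle.load(open("c4.pkl","rb"))
f=lambda l:(np.array(l,float)+.5)*.7-.5
q=ray("",f([(316.5,70),(529.5,72),(520.5,208),(319,206)]),60,C); print([toC(p).round(1) for p in q])
E
python3 -m inch '[[[0,-0.03,0,0,0,0],[0,-0.06,0,0,0,0],[0,-0.09,0,0,0,0],[0,-0.12,0,0,0,0],[0,-0.15,0,0,0,0],[0,-0.15,0,0,0,0]]]'
python3 st.py
```

```text
clock: 18.22
eef_pos: [513.8, 7.0, 21.0]
tcp_rot: [3.14, 0.007, -0.205]
contact_force: [-0.0, -0.6, -0.2]
opening: 0.001
grasp_force: 0.0
[-94.5 -36.4] [513.8   7.   21. ] w 0.1 jaw~ 127.4 F clampy -0.6
[array([66.5,  2. ]), array([ 66.7, -97. ]), array([  3.8, -97.8]), array([3.9, 3.4])]
clock: 18.72
eef_pos: [522.1, 36.2, 24.9]
tcp_rot: [3.14, 0.002, -0.203]
contact_force: [-4.9, -5.4, 1.9]
opening: -0.0
grasp_force: 3.2
[-92.6  -6.1] [522.1  36.2  24.9] w -0.0 jaw~ 97.1 F clampy -6.3
```

```bash
python3 -m inch '[[[0.015,0.01,0,0,0,0],[0.03,0,0,0,0,0],[0.03,-0.02,0,0,0,0],[0.03,-0.04,0,0,0,0],[0.03,-0.06,0,0,0,0],[0.03,-0.08,0,0,0,0],[0.03,-0.1,0,0,0,0],[0.03,-0.1,0,0,0,0]]]'
python3 st.py
python3 -m inch '[[[0,-0.02,0,0,0,0],[0,-0.04,0,0,0,0],[0,-0.06,0,0,0,0],[0,-0.075,0,0,0,0],[0,-0.075,0,0,0,0]]]'
python3 st.py
```

```text
clock: 19.38
eef_pos: [531.3, 54.5, 24.3]
tcp_rot: [3.14, 0.003, -0.204]
contact_force: [-5.4, -5.7, -0.6]
opening: -0.0
grasp_force: 3.2
[-87.5  13.7] [531.3  54.5  24.3] w -0.0 jaw~ 77.3 F clampy -6.7
clock: 19.8
eef_pos: [532.8, 68.7, 24.0]
tcp_rot: [3.139, 0.006, -0.204]
contact_force: [-9.5, -6.0, 0.3]
opening: -0.003
grasp_force: 4.2
[-89.1  27.9] [532.8  68.7  24. ] w -0.3 jaw~ 63.2 F clampy -7.9
```

```bash
python3 -m inch '[[[0,-0.015,0,0,0,0],[0,-0.03,0,0,0,0],[0,-0.03,0,0,0,0]]]'
python3 st.py
python3 -m inch '[[[0,-0.015,0,0,0,0],[0,-0.03,0,0,0,0],[0,-0.03,0,0,0,0]]]'
python3 st.py
```

```text
clock: 20.05
eef_pos: [532.6, 72.8, 23.7]
tcp_rot: [3.136, 0.009, -0.203]
contact_force: [-11.3, -17.0, 4.5]
opening: 0.003
grasp_force: 10.7
[-90.1  31.9] [532.6  72.8  23.7] w 0.3 jaw~ 59.0 F clampy -19.0
clock: 20.3
eef_pos: [532.4, 74.8, 23.5]
tcp_rot: [3.13, 0.01, -0.201]
contact_force: [-14.3, -44.7, 9.6]
opening: -0.004
grasp_force: 23.6
[-90.6  33.8] [532.4  74.8  23.5] w -0.3 jaw~ 57.4 F clampy -46.7
```

```bash
python3 -m inch '[[[0,0.05,0,0,0,0],[0,0.15,0,0,0,0],[0,0.25,0,0,0,0],[0,0.25,-0.15,0,0,0],[0,0.25,-0.35,0,0,0],[0,0.25,-0.5,0,0,0],[0,0.25,-0.63,0,0,0],[0,0.25,-0.63,0,0,0]]]'
python3 st.py
python3 - <<'E'
from h import *
import pickle
print(rel(W(35,-47.5,150),1.358))
C=cam("wrist"); pickle.dump(C,open("c5.pkl","wb"))
im=np.ascontiguousarray(r.grab_frame("wrist")[:,:,::-1])
cv2.imwrite("pics/w5.png",cv2.resize(im,(800,600),interpolation=cv2.INTER_CUBIC))
E
```

```text
clock: 20.97
eef_pos: [532.3, 32.3, 156.5]
tcp_rot: [-3.139, -0.009, -0.205]
contact_force: [2.3, -0.3, 0.2]
opening: -0.004
grasp_force: 0.0
[-81.8  -7.8] [532.3  32.3 156.5] w -0.3 jaw~ 98.9 F clampy 0.1
[ 0.582   0.2035  0.0372  0.0017 -0.003  -0.4975]
```

View pics/w5.png

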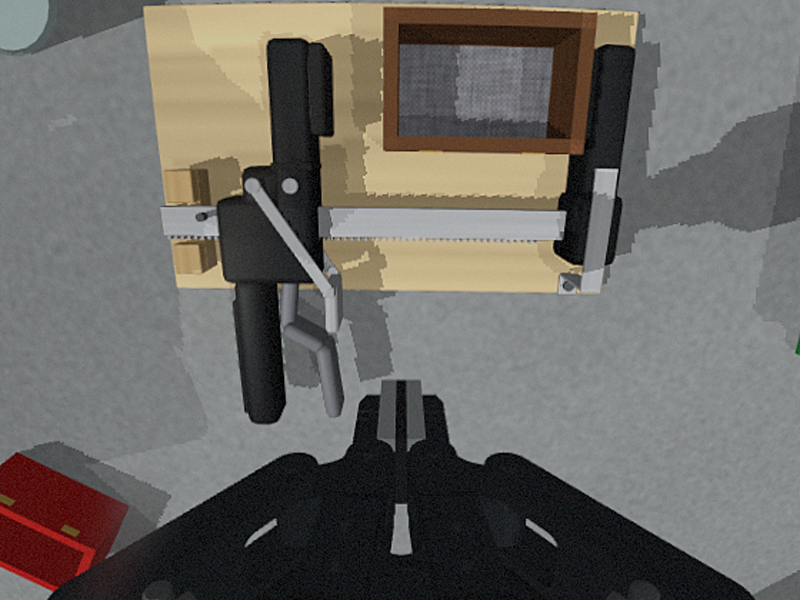

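The jaw is back, with the moving pad front at about (332,90). The chest is free with a flush frame, its corners at (384,8), (596,12), (584,153) and (384,150).

```bash
python3 - <<'E'
from h import *
import pickle
C=pickle.load(open("c5.pkl","rb"))
f=lambda l:(np.array(l,float)+.5)*.7-.5
print([toC(p).round(1) for p in ray("",f([(384,8),(596.5,12),(584.5,153),(384,150)]),60,C)])
print("pad",[toC(p).round(1) for p in ray("",f([(331,50),(332.5,133)]),48,C)], "handle tip", toC(ray("",f([(262,423)]),45,C)[0]))
print("board corners",[toC(p).round(1) for p in ray("",f([(145,6),(638,11),(600,293),(178,288)]),12,C)])
E
python3 -m inch '[[[0.08,0.03,0,0,0,-0.038],[0.16,0.05,0,0,0,-0.076],[0.24,0.08,0,0,0,-0.114],[0.32,0.1,0,0,0,-0.152],[0.4,0.13,0,0,0,-0.19],[0.48,0.16,0,0,0,-0.228],[0.54,0.2,0,0,0,-0.266],[0.58,0.2,0,0,0,-0.304]]]' 1 40
python3 -m inch '[[[0,0,0,0,0,-0.038],[0,0,0,0,0,-0.076],[0,0,0,0,0,-0.114],[0,0,0,0,0,-0.152],[0,0,0,0,0,-0.194],[0,0,0,0,0,-0.194]]]'
python3 st.py
python3 -c "
from h import *
print(rel(W(35,-47.5,70),1.358),r.sense()['tcp_rot'])"
```

```text
[array([66.9,  2.1]), array([ 67.6, -96.8]), array([  4. , -98.1]), array([3.7, 2.1])]
pad [array([51.3, 28.7]), array([12.1, 29.1])] handle tip [-162.30250131   81.33294186]
board corners [array([ 83. , 138.5]), array([  82.5, -138.6]), array([ -82.9, -138. ]), array([-82.2, 139.7])]
clock: 21.68
eef_pos: [634.6, -32.0, 149.3]
tcp_rot: [-3.141, 0.001, 0.756]
contact_force: [-0.3, 0.2, 0.4]
opening: 1.001
grasp_force: 0.0
clock: 22.18
eef_pos: [633.6, -30.6, 149.3]
tcp_rot: [-3.14, 0.0, 1.366]
contact_force: [0.6, 0.2, 0.0]
opening: 0.998
grasp_force: 0.0
[ 30.5 -47.8] [633.6 -30.6 149.3] w 84.8 jaw~ 96.4 F clampy 0.3
[ 0.0016  0.0231  0.3965 -0.0004  0.      0.0025] [-3.14025977e+00  1.22926696e-04  1.36573707e+00]
```

```bash
python3 - <<'E'
from h import *
import pickle
f=lambda l:(np.array(l,float)+.5)*.7-.5
T=lambda C,l,z:[toC(p).round(1).tolist() for p in ray("",f(l),z,C)]
a=pickle.load(open("c3.pkl","rb"));b=pickle.load(open("c5.pkl","rb"))
print("w3 housing LR/LL, pivots, board corner",T(a,[(447,183),(328,180),(426,45),(377,45)],48),T(a,[(248,204)],12))
print("w5",T(b,[(320,283),(223,280),(290,186),(252,186)],48),T(b,[(178,288)],12))
g=pickle.load(open("c2.pkl","rb"))
print("w2 pad",T(g,[(355,191),(452,191)],48), "pivots",T(g,[(295,146),(291,98)],48),T(b,[(290,186),(252,186)],48))
E
```

```text
w3 housing LR/LL, pivots, board corner [[-69.5, 40.7], [-68.4, 93.2], [-14.3, 51.1], [-14.4, 71.1]] [[-82.7, 141.5]]
w5 [[-68.1, 38.9], [-66.8, 94.4], [-14.7, 52.6], [-14.7, 73.1]] [[-82.2, 139.7]]
w2 pad [[12.1, 31.2], [56.2, 31.6]] pivots [[-14.2, 50.7], [-14.8, 70.6]] [[-14.7, 52.6], [-14.7, 73.1]]
```

The jaw pivots agree with the starting position, so the jaw is at its stop. Next I grip the chest.

```bash
python3 -m inch '[[[0,0.023,0,0,0,0.002],[0,0.023,0.15,0,0,0.002],[0,0.023,0.3,0,0,0.002],[0,0.023,0.45,0,0,0.002],[0,0.023,0.56,0,0,0.002],[0,0.023,0.62,0,0,0.002],[0,0.023,0.62,0,0,0.002]]]' 1 40
python3 st.py
python3 -m inch '[[[0,0,0,0,0,0],[0,0,0,0,0,0],[0,0,0,0,0,0],[0,0,0,0,0,0],[0,0,0,0,0,0]]]' -1 40
python3 -m inch '[[[0,0,-0.05,0,0,0],[0,0,-0.15,0,0,0],[0,0,-0.35,0,0,0],[0,0,-0.55,0,0,0],[0,0,-0.75,0,0,0],[0,0,-0.75,0,0,0]]]'
python3 -c "
from h import *
s=r.sense();print(s['qpos'],rel([503.4,-345.5,175],-.17+np.pi/2))"
```

```text
clock: 22.77
eef_pos: [636.7, -31.9, 23.3]
tcp_rot: [-3.137, 0.001, 1.35]
contact_force: [-1.1, 0.4, 0.4]
opening: 0.998
grasp_force: 0.0
[ 33.8 -48.4] [636.7 -31.9  23.3] w 84.9 jaw~ 97.0 F clampy 0.2
clock: 23.18
eef_pos: [639.7, -32.1, 27.8]
tcp_rot: [3.139, -0.0, 1.353]
contact_force: [0.1, 0.3, 6.2]
opening: 0.739
grasp_force: 46.7
clock: 23.68
eef_pos: [642.9, -32.4, 185.5]
tcp_rot: [3.129, -0.002, 1.353]
contact_force: [2.6, 0.0, -2.3]
opening: 0.736
grasp_force: 46.5
[-5.26554822e-02  4.19210403e-01  1.64273804e+00 -1.65380790e-04
  1.06736947e+00  1.64951740e-01] [-1.6791e+00 -3.4390e-01  4.5300e-02  3.9000e-03 -5.0000e-04 -1.5100e-02]
```

```bash
python3 -m inch '[[[-0.1,-0.02,0,0,0,0],[-0.25,-0.05,0,0,0,0],[-0.42,-0.09,0,0,0,0],[-0.6,-0.12,0,0,0,0],[-0.75,-0.15,0,0,0,-0.01],[-0.84,-0.17,0,0,0,-0.015],[-0.84,-0.17,0,0,0,-0.015]]]' -1 40
python3 -m inch '[[[-0.15,-0.03,0,0,0,0],[-0.32,-0.06,0,0,0,0],[-0.5,-0.1,0,0,0,0],[-0.65,-0.13,0,0,0,0],[-0.78,-0.16,0,0,0,0],[-0.84,-0.17,0,0,0,0],[-0.84,-0.17,0,0,0,0]]]'
python3 - <<'E'
from h import *
s=r.sense(); print(s["eef_pos"],s["tcp_rot"])
yt=-.17; c,sn=np.cos(yt),np.sin(yt)
im=np.ascontiguousarray(r.grab_frame("scene")[:,:,::-1]); im2=np.ascontiguousarray(r.grab_frame("wrist")[:,:,::-1])
Cw=cam("wrist")
P=[[503.4+c*x-sn*y,-345.5+sn*x+c*y,105] for x,y in [(100,90),(100,-90),(-100,-90),(-100,90)]]
for n,i,C in (("s",im,None),("w",im2,Cw)):
    q=proj("scene" if n=="s" else "",P,C)
    for u in q: cv2.drawMarker(i,tuple(int(v) for v in u.round()),(255,0,255),cv2.MARKER_CROSS,8,1)
out=np.hstack([cv2.resize(im[90:300,60:270],(400,400)),cv2.resize(im2,(400,300)).copy() if 0 else cv2.copyMakeBorder(cv2.resize(im2,(400,300)),0,100,0,0,cv2.BORDER_CONSTANT)])
cv2.imwrite("pics/tray.png",out)
E
```

```text
clock: 24.27
eef_pos: [567.0, -191.9, 176.3]
tcp_rot: [-3.14, 0.001, 1.399]
contact_force: [0.8, 1.1, -2.5]
opening: 0.744
grasp_force: 46.3
clock: 24.85
eef_pos: [506.3, -350.4, 176.3]
tcp_rot: [-3.142, 0.0, 1.398]
contact_force: [-0.4, 0.6, -2.7]
opening: 0.736
grasp_force: 46.3
[ 506.34904932 -350.44037695  176.29756627] [-3.14154073e+00  4.59112912e-04  1.39789124e+00]
```

View pics/tray.png

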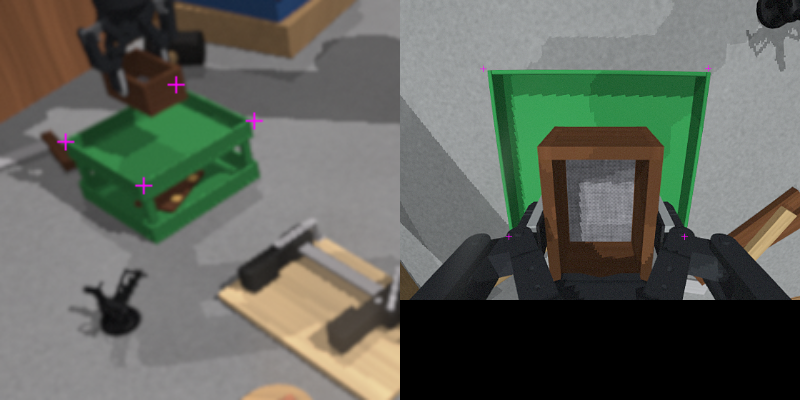

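The tray rim crosses match the green rim to within about 5 mm in both views. The chest hangs over the middle of the upper tier, so I lower it.

```bash
python3 -m inch '[[[0,0,0.08,0,0,0],[0,0,0.18,0,0,0],[0,0,0.27,0,0,0],[0,0,0.34,0,0,0],[0,0,0.38,0,0,0],[0,0,0.39,0,0,0],[0,0,0.39,0,0,0]]]'
python3 -m inch '[[[0,0,0.01,0,0,0],[0,0,0.01,0,0,0],[0,0,0.01,0,0,0]]]'
python3 -m inch '[[[0,0,0.01,0,0,0],[0,0,0.01,0,0,0],[0,0,0.01,0,0,0]]]'
```

```text
clock: 25.53
eef_pos: [507.5, -347.6, 98.0]
tcp_rot: [-3.141, -0.001, 1.402]
contact_force: [-0.4, -0.1, -1.5]
opening: 0.742
grasp_force: 46.3
clock: 25.78
eef_pos: [507.7, -348.8, 97.1]
tcp_rot: [3.14, 0.0, 1.401]
contact_force: [-0.6, -0.5, -2.0]
opening: 0.739
grasp_force: 46.3
clock: 26.03
eef_pos: [507.6, -349.0, 94.8]
tcp_rot: [3.14, 0.0, 1.4]
contact_force: [1.3, -0.7, 0.8]
opening: 0.737
grasp_force: 46.6
```

Contact is starting. I'll go 1 mm more, then release and retreat.

```bash
python3 -m inch '[[[0,0,0.004,0,0,0],[0,0,0.004,0,0,0],[0,0,0.004,0,0,0]]]'
python3 -m inch '[[[0,0,0,0,0,0],[0,0,0,0,0,0],[0,0,0,0,0,0],[0,0,0,0,0,0],[0,0,0,0,0,0]]]' 1
python3 -m inch '[[[0,0,-0.1,0,0,0],[0,0,-0.25,0,0,0],[0,0,-0.45,0,0,0],[0,0,-0.65,0,0,0],[0,0,-0.8,0,0,0],[0,0,-0.8,0,0,0],[0,0,-0.8,0,0,0]]]'
python3 - <<'E'
from h import *
a=r.grab_frame("wrist")[:,:,::-1]; b=r.grab_frame("top")[:,:,::-1]
out=np.hstack([cv2.resize(a,(400,300)),cv2.resize(b,(400,300))])
cv2.imwrite("pics/final.png",out)
E
```

```text
clock: 26.28
eef_pos: [507.6, -349.0, 94.8]
tcp_rot: [3.14, 0.001, 1.4]
contact_force: [-1.6, 0.2, 9.9]
opening: 0.743
grasp_force: 47.7
clock: 26.7
eef_pos: [507.1, -348.6, 93.3]
tcp_rot: [-3.141, -0.0, 1.4]
contact_force: [0.4, -0.4, 0.4]
opening: 0.998
grasp_force: 0.0
clock: 27.28
eef_pos: [508.1, -349.2, 255.5]
tcp_rot: [3.138, 0.002, 1.4]
contact_force: [-0.5, -0.2, -0.2]
opening: 0.998
grasp_force: 0.0
```

View pics/final.png

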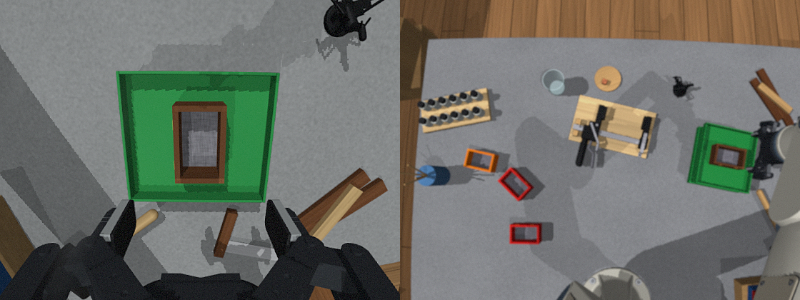

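The chest stands upright in the middle of the upper tier at (200,142), and the gripper is clear. The tumbler, coaster, die and dragon are in place and the jaw is back.

```bash
python3 -c "
from rig import r
print(r.sign_off())"
```

```text
the job is handed in; nothing more can be done
None
```

The end board is pressed home (trigger stalled, no joint gap visible), the jaw is back at its stop, and the chest stands upright in the upper green tier; handed in at about 27 s, with the verdict not shown to me.

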